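# Make up an order: pinwheel carton layer and wire coils

### The arm

A 6-joint arm with a two-finger parallel gripper is mounted at the origin on the work surface. World frame = base frame: x ahead of the robot, y to its left, z up, the work surface at z = 0. Lengths are in mm, angles in rad, forces in N, time in s.
With the tool pointing down it reaches from about 350 to 925 mm from the base axis. Payload 6.4 kg.
Tool frame: the origin (TCP) lies at the very end of the fingers, on their centre line; the grasp point (between the pads) lies 19 mm behind it; z points along the fingers, y is the line along which they close (so a half turn about z gives the same grasp; the last joint's range is limited). The gripper opens to 85 mm and grips with 20 to 120 N. Pads are 22 mm wide; open, the fingers measure 114 mm over their backs; the gripper's body (76 mm by 85 mm) begins 54 mm behind the grasp point. The pads swing forward as they close: fully open they stand 13 mm farther back than shut.
Start: joints at [1.018, 0.245, 1.558, -0, 1.339, -0.174], TCP at [240.372, 603.933, 231.29] pointing down, gripper open.
Joint ranges: [-3.13, 3.13], [-1.02, 2.26], [0.13, 2.54], [-0.95, 4.09], [0.21, 2.88], [-2.74, 2.74]. Speed limits (rad/s): [2.57, 2.57, 3.14, 3.14, 3.14, 3.14].

### API

Orientations are given as [roll, pitch, yaw] about the fixed x, y, z axes, in that order (R = Rz(yaw) Ry(pitch) Rx(roll)).
In Python, from cell import readout, capture, bot, spotter gives the robot as it stands.
- The arm moves only by the shell command python3 -m jog 'ROWS'. ROWS is JSON, a list that holds one entry, the list of rows, each a list of 7 numbers: the shift along the world's x, y, z scaled (see below), then the turn, a rotation vector about the world's x, y, z scaled (see below), then the opening, from 0 (shut) to 1 (fully open). A call has 1 to 8 rows; each row is the pose to reach, as a shift and turn from the pose commanded when the call began; what a row does not reach only later rows make up. The controller multiplies each number of a shift by 0.5 m and each number of a turn by pi/4 rad. A row lasts 1/8 s, in which the tool goes at most 62.5 mm and 10.7 degrees, less where a joint would pass 70% of its speed; a pose out of reach is approached as far as the arm can. A call with a number of a shift or a turn outside -1 to 1 is refused whole. A call with a gripper value outside its range is refused whole. The fingers move at their own pace and stop on an object; the grip force is fixed at half the most. Time passes only in rows, so rows that repeat a pose let the fingers close. It gives the time, the measured TCP pose, the force, the opening and the grip force at its end, in the units of the state.
- readout.state(): the state, without advancing time (a new reading comes with each control period).
- capture(name): name is "scene" or "side" or "wrist"; returns a dict with "color" (384x512x3 uint8, red, green, blue), "z_map" (384x512 float32, mm along the optical axis (not along the pixel's ray), 0 where there is no reading), "mtx" (3x3 intrinsics, pixels), "rvec" (rotation vector, rad) and "tvec" (3), from world to camera coordinates, as OpenCV has them. Camera axes: x right, y down, z forward; pixel columns grow to the right and rows downward; lengths in mm; the calibration is good to about 2 mm. A picture is of the moment at which its call begins.
- bot.finish_job(): hands the job in; it is judged then, once.
Trained networks look in the newest picture that a camera, given by its name, has taken for a name from the list of things; names that differ only in an ending like _2 or _b are one class to them, and where a whole thing is asked for, a point or a joint stands for the part that bears it (a point fixed in the world has none). Each returns a list of dicts, best first, with "p" (0 to 1); they miss things now and then, are a little off and sometimes report something else, mostly with a low value. They report only what shows in the picture. A call takes as long as a camera call.
- spotter.look_for(camera, target): "box" ([left, top, right, bottom] in pixels, round what is visible of it).
- spotter.cut_out(camera, target): "mask" (384x512 bool, what is visible of it) and "box" ([left, top, right, bottom] in pixels, round what is visible of it).
- spotter.place_of(camera, target): "position" ([column, row] in pixels: a listed point, or the origin of a listed thing).
The state is a dict: "time": time; "joint_positions": joint angles; "qd": joint speeds; "joint_efforts": joint torques, N m; "tcp_pos": TCP position; "orientation": TCP orientation; "force": force on the tool from outside, world axes, zero at the start; "wrist_torque": the same for the moment, N m; "gripper_width": finger opening in mm; "finger_force": force on a finger pad.
Only numpy, scipy, OpenCV 4.12 (cv2) and the standard library are available. Lean on these libraries where they do the work, as an engineer would, in place of code of your own. Each camera call takes 0.05 s, during which the arm holds its last target. There are 200 camera calls.

### The job

Clear the steel block off the little pallet and stand it flat on the middle of the low round log beside the pallet. Then lay the four cartons upright on the pallet as an interlocking pinwheel layer, one squarely on each of the four marked outlines; only once that layer is complete, slide each coil of copper wire up off its post and lay it flat on the middle of a carton, no more than one coil to a carton. There may be two or three coils; leave the glue jar, brass weight and tin where they are.

Things in the scene. Friction and masses are not known exactly. Their poses are not given: they have to be found in the camera images.
- pallet: fixed small slatted wooden pallet slab 250 x 250 x 30 high; origin under its centre, x and y along its edges, z up; top at 30. Four 130 x 52 carton places are outlined in black on top, as a pinwheel round an empty 78 x 78 middle, with 6 between neighbours
- place0 (a point): centre of an outline, on the pallet's top; at (-29,-68) in the pallet's frame; long side along the pallet's x axis
- place1 (a point): centre of an outline, at (68,-29) in the pallet's frame; long side along the pallet's y axis
- place2 (a point): centre of an outline, at (29,68) in the pallet's frame; long side along the pallet's x axis
- place3 (a point): centre of an outline, at (-68,29) in the pallet's frame; long side along the pallet's y axis
- log_top (a point): centre of the flat top of the fixed low wooden log round, 140 across, its top 60 above the table
- block: loose plain steel bench block 50 x 50 x 25 high, 0.45 kg, at first lying on the pallet; origin at the centre of its underside, z up
- stand: fixed plywood board 280 x 70 x 20 high with three upright steel posts 18 in diameter in a row along its x axis 100 apart, rising 52 above the board; origin under its centre
- carton0: loose brown cardboard carton 130 (its x) x 52 (its y) x 55 high, about 0.3 kg, all four alike; origin at the centre of its underside
- carton1: loose brown cardboard carton 130 (its x) x 52 (its y) x 55 high, about 0.3 kg, all four alike; origin at the centre of its underside
- carton2: loose brown cardboard carton 130 (its x) x 52 (its y) x 55 high, about 0.3 kg, all four alike; origin at the centre of its underside
- carton3: loose brown cardboard carton 130 (its x) x 52 (its y) x 55 high, about 0.3 kg, all four alike; origin at the centre of its underside
- coil0: loose wound coil of copper wire, a ring 56 outside, 28 inside diameter, 32 high, about 0.2 kg, at first flat on the stand round a post (may be absent); origin at the middle of its hole, 16 above its underside, z along the hole; either face may be up
- coil1: loose wound coil of copper wire, a ring 56 outside, 28 inside diameter, 32 high, about 0.2 kg, at first flat on the stand round a post (may be absent); origin at the middle of its hole, 16 above its underside, z along the hole; either face may be up
- coil2: loose wound coil of copper wire, a ring 56 outside, 28 inside diameter, 32 high, about 0.2 kg, at first flat on the stand round a post (may be absent); origin at the middle of its hole, 16 above its underside, z along the hole; either face may be up
- post0 (a point): centre of the top of post 0 of the stand, 72 above the table
- post1 (a point): centre of the top of post 1 of the stand, 72 above the table
- post2 (a point): centre of the top of post 2 of the stand, 72 above the table
- glue: loose jar 54 across, 85 high; to be left alone
- weight: loose brass weight 34 across, 44 high, standing among the cartons; to be left alone
- tin: loose can 56 across, 50 high; to be left alone

How it is judged (in metres and radians):
On the way, in this order (a step that is already met when the one before it is completed fails the run):
1. the steel block stands flat on the log (angle between block's own z axis and vertical below 0.1 rad and horizontal distance between block and log_top below 0.035 m and z of block in the frame of log_top between -0.006 and 0.006 m), for 0.2 s.
2. all four cartons form the pinwheel layer, the coils being still on their posts (angle between each of carton0, carton1, carton2, carton3's own z axis and vertical below 0.1 rad and z of carton0 in the frame of pallet between 0.024 and 0.036 m and ((horizontal distance between carton0 and place0 below 0.008 m and angle between the x axis of carton0 and the x axis of pallet, either way round below 0.1 rad) or (horizontal distance between carton0 and place1 below 0.008 m and angle between the x axis of carton0 and the y axis of pallet, either way round below 0.1 rad) or (horizontal distance between carton0 and place2 below 0.008 m and angle between the x axis of carton0 and the x axis of pallet, either way round below 0.1 rad) or (horizontal distance between carton0 and place3 below 0.008 m and angle between the x axis of carton0 and the y axis of pallet, either way round below 0.1 rad)) and z of carton1 in the frame of pallet between 0.024 and 0.036 m and ((horizontal distance between carton1 and place0 below 0.008 m and angle between the x axis of carton1 and the x axis of pallet, either way round below 0.1 rad) or (horizontal distance between carton1 and place1 below 0.008 m and angle between the x axis of carton1 and the y axis of pallet, either way round below 0.1 rad) or (horizontal distance between carton1 and place2 below 0.008 m and angle between the x axis of carton1 and the x axis of pallet, either way round below 0.1 rad) or (horizontal distance between carton1 and place3 below 0.008 m and angle between the x axis of carton1 and the y axis of pallet, either way round below 0.1 rad)) and z of carton2 in the frame of pallet between 0.024 and 0.036 m and ((horizontal distance between carton2 and place0 below 0.008 m and angle between the x axis of carton2 and the x axis of pallet, either way round below 0.1 rad) or (horizontal distance between carton2 and place1 below 0.008 m and angle between the x axis of carton2 and the y axis of pallet, either way round below 0.1 rad) or (horizontal distance between carton2 and place2 below 0.008 m and angle between the x axis of carton2 and the x axis of pallet, either way round below 0.1 rad) or (horizontal distance between carton2 and place3 below 0.008 m and angle between the x axis of carton2 and the y axis of pallet, either way round below 0.1 rad)) and z of carton3 in the frame of pallet between 0.024 and 0.036 m and ((horizontal distance between carton3 and place0 below 0.008 m and angle between the x axis of carton3 and the x axis of pallet, either way round below 0.1 rad) or (horizontal distance between carton3 and place1 below 0.008 m and angle between the x axis of carton3 and the y axis of pallet, either way round below 0.1 rad) or (horizontal distance between carton3 and place2 below 0.008 m and angle between the x axis of carton3 and the x axis of pallet, either way round below 0.1 rad) or (horizontal distance between carton3 and place3 below 0.008 m and angle between the x axis of carton3 and the y axis of pallet, either way round below 0.1 rad)) and (horizontal distance between coil0 and post0 below 0.012 m or horizontal distance between coil0 and post1 below 0.012 m or horizontal distance between coil0 and post2 below 0.012 m) and (horizontal distance between coil1 and post0 below 0.012 m or horizontal distance between coil1 and post1 below 0.012 m or horizontal distance between coil1 and post2 below 0.012 m) and (horizontal distance between coil2 and post0 below 0.012 m or horizontal distance between coil2 and post1 below 0.012 m or horizontal distance between coil2 and post2 below 0.012 m)), for 0.2 s.
3. every coil lies flat on a carton of its own (angle between the z axis of each of coil0, coil1, coil2 and the z axis of pallet, either way round below 0.1 rad and z of coil0 in the frame of pallet between 0.094 and 0.108 m and (horizontal distance between coil0 and carton0 below 0.018 m or horizontal distance between coil0 and carton1 below 0.018 m or horizontal distance between coil0 and carton2 below 0.018 m or horizontal distance between coil0 and carton3 below 0.018 m) and z of coil1 in the frame of pallet between 0.094 and 0.108 m and (horizontal distance between coil1 and carton0 below 0.018 m or horizontal distance between coil1 and carton1 below 0.018 m or horizontal distance between coil1 and carton2 below 0.018 m or horizontal distance between coil1 and carton3 below 0.018 m) and z of coil2 in the frame of pallet between 0.094 and 0.108 m and (horizontal distance between coil2 and carton0 below 0.018 m or horizontal distance between coil2 and carton1 below 0.018 m or horizontal distance between coil2 and carton2 below 0.018 m or horizontal distance between coil2 and carton3 below 0.018 m)), for 0.2 s.
At the end, for the whole second after the job is handed in: The block lies flat on the log within 35 mm of its middle; each carton stands upright on the pallet within 8 mm and 0.1 rad of an outline; each coil lies flat on top of a carton within 18 mm of the carton's middle; all at rest and released (all of step 1 and all of step 3 and angle between each of carton0, carton1, carton2, carton3's own z axis and vertical below 0.1 rad and z of carton0 in the frame of pallet between 0.024 and 0.036 m and ((horizontal distance between carton0 and place0 below 0.008 m and angle between the x axis of carton0 and the x axis of pallet, either way round below 0.1 rad) or (horizontal distance between carton0 and place1 below 0.008 m and angle between the x axis of carton0 and the y axis of pallet, either way round below 0.1 rad) or (horizontal distance between carton0 and place2 below 0.008 m and angle between the x axis of carton0 and the x axis of pallet, either way round below 0.1 rad) or (horizontal distance between carton0 and place3 below 0.008 m and angle between the x axis of carton0 and the y axis of pallet, either way round below 0.1 rad)) and z of carton1 in the frame of pallet between 0.024 and 0.036 m and ((horizontal distance between carton1 and place0 below 0.008 m and angle between the x axis of carton1 and the x axis of pallet, either way round below 0.1 rad) or (horizontal distance between carton1 and place1 below 0.008 m and angle between the x axis of carton1 and the y axis of pallet, either way round below 0.1 rad) or (horizontal distance between carton1 and place2 below 0.008 m and angle between the x axis of carton1 and the x axis of pallet, either way round below 0.1 rad) or (horizontal distance between carton1 and place3 below 0.008 m and angle between the x axis of carton1 and the y axis of pallet, either way round below 0.1 rad)) and z of carton2 in the frame of pallet between 0.024 and 0.036 m and ((horizontal distance between carton2 and place0 below 0.008 m and angle between the x axis of carton2 and the x axis of pallet, either way round below 0.1 rad) or (horizontal distance between carton2 and place1 below 0.008 m and angle between the x axis of carton2 and the y axis of pallet, either way round below 0.1 rad) or (horizontal distance between carton2 and place2 below 0.008 m and angle between the x axis of carton2 and the x axis of pallet, either way round below 0.1 rad) or (horizontal distance between carton2 and place3 below 0.008 m and angle between the x axis of carton2 and the y axis of pallet, either way round below 0.1 rad)) and z of carton3 in the frame of pallet between 0.024 and 0.036 m and ((horizontal distance between carton3 and place0 below 0.008 m and angle between the x axis of carton3 and the x axis of pallet, either way round below 0.1 rad) or (horizontal distance between carton3 and place1 below 0.008 m and angle between the x axis of carton3 and the y axis of pallet, either way round below 0.1 rad) or (horizontal distance between carton3 and place2 below 0.008 m and angle between the x axis of carton3 and the x axis of pallet, either way round below 0.1 rad) or (horizontal distance between carton3 and place3 below 0.008 m and angle between the x axis of carton3 and the y axis of pallet, either way round below 0.1 rad)) and linear speed of each of carton0, carton1, carton2, carton3, coil0, coil1, coil2, block below 0.02 m/s); the robot touches nothing.
It fails at once if the glue is moved by more than 4 cm (distance of glue from where it was at the start of the episode above 0.04 m).
It fails at once if the weight is moved by more than 4 cm (distance of weight from where it was at the start of the episode above 0.04 m).
It fails at once if the tin is moved by more than 4 cm (distance of tin from where it was at the start of the episode above 0.04 m).
Of coil0, coil1, coil2 only 2 to 3 are there at a start; the rules pass over those that are not, and their reading is None.
At some moment in a run one of carton0, carton1, carton2, carton3, block may be knocked a few centimetres aside while the robot is not near it.
Once in a run the grip may slacken for a moment while it holds something.
It also fails if it takes over 210 s, if anything falls off the work surface, if the arm or the gripper's body presses on something with over 40 N, if the wrist force passes 120 N, or if a joint passes its speed limit or range.

## Working session

There is one attempt and no reset: what is moved stays moved. The work goes in short steps, Python scripts to look and compute and a shell command to move; the robot and the scene stay as the last step left them, time stands still between calls to the robot, and variables do not carry over. Pictures are saved under pics/ and viewed, at most 14 in all, crops included, and the job is handed in when it is done.

```bash
ls; mkdir -p pics
python3 - <<'E'
from cell import readout,capture,bot,spotter
import cv2,numpy as np
print(readout.state())
ims=[]
for c in ["scene","side","wrist"]:
    d=capture(c); cv2.imwrite(f"pics/{c}0.png",d["color"][:,:,::-1]); print(c,d["mtx"].tolist(),d["rvec"],d["tvec"],(d["z_map"]>0).mean())
E
```

```text
pics
{'time': 0.0, 'joint_positions': array([ 1.01792233e+00,  2.45832582e-01,  1.55901754e+00,  3.46478755e-05,
        1.33867919e+00, -1.74069527e-01]), 'qd': array([ 0.00073973, -0.00202055,  0.0008647 ,  0.00138748,  0.00042187,
        0.00149644]), 'joint_efforts': array([-4.77865888e-04, -4.29519618e+01, -3.26116669e+01, -1.68128058e-04,
        5.44797993e-03,  1.93356414e-05]), 'tcp_pos': array([240.04963928, 603.45472196, 230.16657764]), 'orientation': array([-3.13969109e+00, -3.68607952e-04,  2.76277983e+00]), 'force': array([0.14611669, 0.07301119, 0.32139963]), 'wrist_torque': array([-0.0077055 , -0.0181025 , -0.00167937]), 'finger_force': 0.0, 'gripper_width': 85.35902554499198}
scene [[369.09076159944783, 0.0, 254.98942141851512], [0.0, 369.09076159944783, 186.82946516749746], [0.0, 0.0, 1.0]] [ 2.24198838  0.66922981 -0.27617315] [-442.03071539 -123.25223881 1111.43423194] 0.9958140055338541
side [[484.44196410896245, 0.0, 254.062383623005], [0.0, 484.44196410896245, 194.63651201365371], [0.0, 0.0, 1.0]] [ 2.08291437 -0.62271663  0.36008868] [-392.78416861  208.22020412  963.88692287] 0.99609375
wrist [[333.4689193268516, 0.0, 258.38198883449877], [0.0, 333.4689193268516, 195.03676314002297], [0.0, 0.0, 1.0]] [-2.39152867 -1.62222952 -0.23759027] [-649.79090908  -36.51970838  378.25584973] 0.9956512451171875
```

View pics/scene0.png

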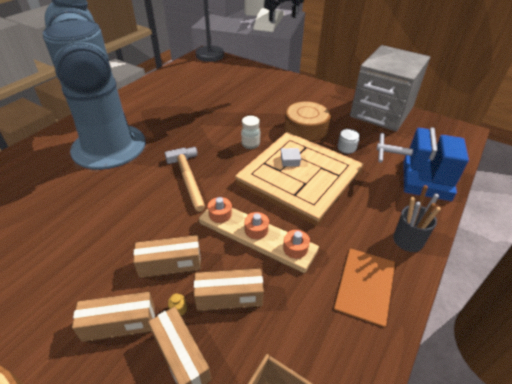

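View pics/side0.png

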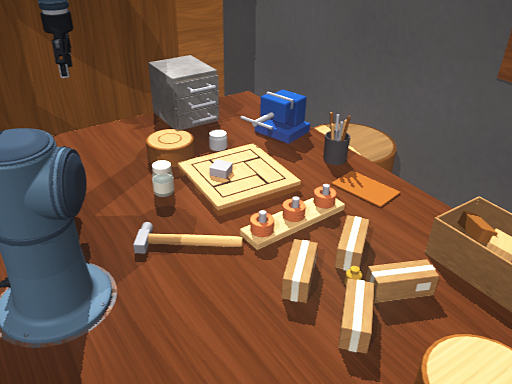

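Both pictures show three coils on the stand (scene col 220–296, row 207–243), four upright cartons around the brass weight (scene ~(177,303)), the block on the pallet (290,157), and the log behind it (308,117). The glue and tin stand beside the pallet.

```bash
cat > h.py <<'E'
from cell import readout,capture,bot,spotter
import cv2,numpy as np
def pts(d,mask=None):
    z=d["z_map"]; m=z>0
    if mask is not None: m&=mask
    v,u=np.nonzero(m); K=d["mtx"]; zz=z[v,u]
    P=np.stack([(u-K[0,2])*zz/K[0,0],(v-K[1,2])*zz/K[1,1],zz],1)
    R=cv2.Rodrigues(np.array(d["rvec"],float))[0]
    return (P-np.array(d["tvec"]).ravel())@R
def things(cam,name,d,pmin=.4,er=0):
    out=[]
    for r in spotter.cut_out(cam,name):
        if r["p"]<pmin: continue
        m=np.asarray(r["mask"])
        if er: m=cv2.erode(m.astype(np.uint8),np.ones((3,3)),iterations=er)>0
        out.append((r["p"],pts(d,m),r["box"]))
    return out
def rect(p,z0,z1):
    q=p[(p[:,2]>z0)&(p[:,2]<z1)]
    (cx,cy),(w,h),a=cv2.minAreaRect(q[:,:2].astype(np.float32))
    if w<h: w,h,a=h,w,a+90
    return np.round([cx,cy,w,h,(a+90)%180-90,np.median(q[:,2]),len(q)],1)
def st():
    s=readout.state(); print("t",round(s["time"],2),"tcp",np.round(s["tcp_pos"],1),"rpy",np.round(s["orientation"],3),"w",round(s["gripper_width"],1),"ff",round(s["finger_force"],1),"F",np.round(s["force"],1))
    return s
E
python3 - <<'E'
from h import *
Z={"carton0":(45,65),"block":(45,65),"pallet":(22,38),"log_top":(50,70),"coil0":(44,60),"post0":(62,80),"stand":(12,28),"glue":(70,95),"tin":(40,60),"weight":(30,50)}
for c in ["scene","side"]:
    d=capture(c)
    for n,z in Z.items():
        for p,P,b in things(c,n,d):
            try: print(c,n,round(p,2),rect(P,*z), "zmax",np.round(np.percentile(P[:,2],98),1),np.round(b))
            except Exception as e: print(c,n,round(p,2),"fail",len(P),np.round(np.median(P,axis=0)))
    for n in ["log_top","post0","post1","post2"]:
        for r in spotter.place_of(c,n): print(n,round(r["p"],2),np.round(r["position"]), )
E
```

```text
scene carton0 0.98 [ 457.6 -370.   130.4   54.2   43.1   55.5 2117. ] zmax 57.6 [ 69. 292. 150. 344.]
scene carton0 0.89 [ 599.2 -208.7  129.9   53.9   38.1   55.5 1755. ] zmax 57.6 [192. 266. 263. 314.]
scene carton0 0.73 [ 444.3 -215.4  130.8   54.5   42.3   55.5 1446. ] zmax 57.5 [135. 234. 202. 277.]
scene carton0 0.56 [ 597.1 -352.6  132.3   52.2  -23.1   55.6 2417. ] zmax 57.8 [146. 310. 212. 382.]
scene block 0.66 [504.9 206.4  53.2  47.9 -53.8  55.3 252. ] zmax 57.7 [280. 147. 299. 169.]
scene pallet 0.82 [ 546.2  191.8  254.3  252.    86.7   30.8 5522. ] zmax 33.3 [236. 131. 364. 226.]
scene log_top 0.78 [451.3 411.4 138.1 135.8  -6.8  61.4 944. ] zmax 63.8 [285. 101. 329. 142.]
scene log_top 0.7 [505.4 207.   53.2  50.2 -54.6  55.5 237. ] zmax 57.7 [278. 148. 298. 167.]
scene coil0 0.94 [659.6 -46.1  53.   49.   20.7  52.3 313. ] zmax 54.6 [281. 236. 308. 256.]
scene coil0 0.66 [559.1 -48.5  53.5  52.  -57.3  52.1 292. ] zmax 54.6 [244. 211. 268. 241.]
scene coil0 0.61 [461.5 -56.4  53.8  49.1  35.9  52.2 263. ] zmax 54.1 [207. 199. 234. 227.]
scene post0 0.64 [560.4 -49.6 
[... 1955 characters left out ...]
    72.4    2.6   19.4 1079. ] zmax 71.3 [242. 183. 346. 250.]
side glue 0.94 [347.3 243.3  48.6  48.2 -76.5  84.4 224. ] zmax 86.9 [150. 158. 173. 196.]
side tin 0.61 [599.2 386.7  50.6  50.2  36.2  49.1 146. ] zmax 52.3 [211. 131. 233. 154.]
side weight 0.62 [ 514.7 -300.4   56.    26.9   41.9   39.2   96. ] zmax 53.3 [343. 268. 363. 285.]
side weight 0.58 [ 448.3 -240.8  135.3   47.    19.7   40.2  222. ] zmax 57.4 [282. 241. 319. 302.]
log_top 0.86 [165. 139.]
log_top 0.55 [294. 218.]
post0 0.96 [264. 209.]
post0 0.56 [327. 188.]
post0 0.55 [296. 202.]
post1 0.96 [264. 209.]
post1 0.56 [327. 188.]
post1 0.55 [296. 202.]
post2 0.96 [264. 209.]
post2 0.56 [327. 188.]
post2 0.55 [296. 202.]
```

```bash
python3 -m jog '[[[0.53,-0.79,-0.04,0,0,-0.756,1],[0.53,-0.79,-0.04,0,0,-0.756,1],[0.53,-0.79,-0.04,0,0,-0.756,1],[0.53,-0.79,-0.04,0,0,-0.756,1],[0.53,-0.79,-0.04,0,0,-0.756,1],[0.53,-0.79,-0.04,0,0,-0.756,1],[0.53,-0.79,-0.04,0,0,-0.756,1],[0.53,-0.79,-0.04,0,0,-0.756,1]]]'
python3 - <<'E'
from h import *
s=st(); print(s["joint_positions"].round(2))
d=capture("wrist"); cv2.imwrite("pics/w1.png",d["color"][:,:,::-1])
for n,z in {"block":(45,65),"pallet":(22,38),"log_top":(50,70)}.items():
    for p,P,b in things("wrist",n,d):
        try: print(n,round(p,2),rect(P,*z),np.round(b))
        except Exception: print("fail",n)
E
```

```text
time: 2.65
tcp_pos: [506.7, 206.5, 211.4]
orientation: [3.141, 0.0, 2.167]
force: [0.0, -0.0, 0.2]
gripper_width: 85.2
finger_force: 0.0
t 2.65 tcp [506.7 206.5 211.4] rpy [3.141 0.    2.167] w 85.2 ff 0.0 F [ 0.  -0.   0.2]
[ 0.18  0.02  1.84 -0.    1.28 -0.42]
block 0.62 [ 503.9  210.4   50.5   50.   -53.9   54.3 2905. ] [230. 144. 286. 203.]
block 0.61 [554.  -40.    2.5   1.5  56.3  46.5   4. ] [ 76. 281. 248. 374.]
pallet 0.58 [5.4650e+02 1.9270e+02 2.5110e+02 2.5060e+02 8.6700e+01 2.9400e+01
 5.4168e+04] [116.  15. 457. 346.]
log_top 0.7 [ 484.8  362.    75.6   11.3   33.2   58.8 1101. ] [278.   0. 395.  30.]
```

View pics/w1.png

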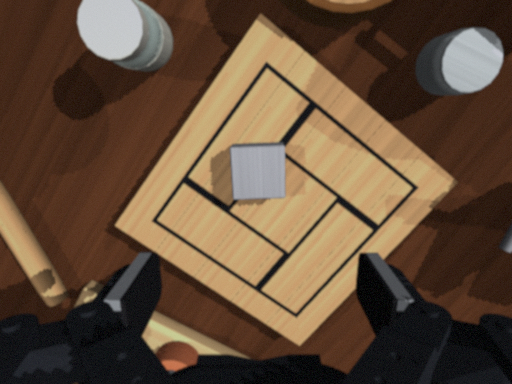

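The wrist view shows the block at px (258,172) on the pallet, with clear outlines and plenty of room for the fingers.

```bash
python3 -m jog '[[[-0.006,0.006,-0.1,0,0,0.03,1],[-0.006,0.006,-0.2,0,0,0.03,1],[-0.006,0.006,-0.28,0,0,0.03,1],[-0.006,0.006,-0.33,0,0,0.03,1],[-0.006,0.006,-0.35,0,0,0.03,1],[-0.006,0.006,-0.356,0,0,0.03,1],[-0.006,0.006,-0.356,0,0,0.03,1],[-0.006,0.006,-0.356,0,0,0.03,1]]]'
python3 -m jog '[[[0,0,0,0,0,0,0],[0,0,0,0,0,0,0],[0,0,0,0,0,0,0],[0,0,0,0,0,0,0],[0,0,0,0,0,0,0],[0,0,0,0,0,0,0]]]'
```

```text
time: 3.85
tcp_pos: [503.2, 212.2, 34.5]
orientation: [3.14, 0.001, 2.193]
force: [0.9, -0.0, -0.2]
gripper_width: 85.3
finger_force: 0.0
time: 4.6
tcp_pos: [502.8, 211.9, 33.9]
orientation: [3.141, 0.0, 2.193]
force: [-1.9, -1.3, 5.2]
gripper_width: 49.0
finger_force: 64.9
```

```bash
python3 -m jog '[[[0,0,0.1,0,0,0,0],[0,0,0.2,0,0,0,0],[-0.03,0.1,0.2,0,0,0,0],[-0.06,0.2,0.2,0,0,0,0],[-0.08,0.3,0.2,0,0,0,0],[-0.106,0.4,0.2,0,0,0,0],[-0.106,0.4,0.2,0,0,0,0],[-0.106,0.4,0.2,0,0,0,0]]]'
python3 -m jog '[[[0,0,-0.06,0,0,0,0],[0,0,-0.1,0,0,0,0],[0,0,-0.12,0,0,0,0],[0,0,-0.12,0,0,0,0]]]'
```

```text
time: 5.6
tcp_pos: [448.4, 411.3, 131.7]
orientation: [-3.139, 0.0, 2.193]
force: [-0.2, -0.7, -3.7]
gripper_width: 49.0
finger_force: 65.4
time: 6.1
tcp_pos: [449.1, 411.3, 72.4]
orientation: [-3.14, -0.0, 2.192]
force: [0.1, -0.8, -4.1]
gripper_width: 48.9
finger_force: 65.3
```

```bash
python3 -m jog '[[[0,0,-0.006,0,0,0,0],[0,0,-0.012,0,0,0,0],[0,0,-0.016,0,0,0,0],[0,0,-0.016,0,0,0,0]]]'
python3 -m jog '[[[0,0,0,0,0,0,1],[0,0,0,0,0,0,1],[0,0,0,0,0,0,1],[0,0,0,0,0,0,1],[0,0,0.1,0,0,0,1],[0,0,0.2,0,0,0,1],[0,0,0.25,0,0,0,1]]]'
python3 - <<'E'
from h import *
s=st()
d=capture("scene")
for n,z in {"block":(75,95),"log_top":(55,66)}.items():
    for p,P,b in things("scene",n,d):
        try: print(n,round(p,2),rect(P,*z),np.round(b))
        except Exception: print("fail",n,P.mean(0))
for p,P,b in things("scene","carton0",d): print("carton",round(p,2),rect(P,45,65))
E
```

```text
time: 6.6
tcp_pos: [449.3, 411.9, 65.2]
orientation: [-3.141, 0.0, 2.193]
force: [-0.5, -0.0, -4.2]
gripper_width: 48.9
finger_force: 65.4
time: 7.48
tcp_pos: [450.6, 412.7, 194.0]
orientation: [3.136, 0.0, 2.193]
force: [-0.1, -0.6, 0.3]
gripper_width: 85.5
finger_force: 0.0
t 7.47 tcp [450.6 412.7 194. ] rpy [3.136 0.    2.193] w 85.5 ff 0.0 F [-0.1 -0.6  0.3]
block 0.75 [451.8 406.7  52.3  49.  -53.1  85.4 192. ] [298. 103. 317. 120.]
block 0.57 [ 0.  0.  0.  0.  0. nan  0.] [ 69. 291. 154. 340.]
log_top 0.7 [560.7 -51.9 215.6  11.1   2.5  60.1  75. ] [202. 196. 319. 272.]
log_top 0.6 [456.6 407.1 134.6 121.   30.4  61.2 571. ] [285. 103. 330. 141.]
log_top 0.54 [667.8 -53.1  40.5  25.8  28.3  55.2   9. ] [282. 233. 307. 256.]
carton 0.83 [ 597.1 -352.8  131.3   52.1  -23.    55.5 2428. ]
carton 0.82 [ 444.1 -215.3  130.8   54.7   43.    55.5 1435. ]
  return _methods._mean(a, axis=axis, dtype=dtype,
  ret = ret.dtype.type(ret / rcount)
```

```bash
cat >> h.py <<'E'
PC=np.array([546.3,191.8]); PY=-3.4
def place(i):
    a=np.radians(PY+90*i); R=np.array([[np.cos(a),-np.sin(a)],[np.sin(a),np.cos(a)]])
    return PC+R@[-29,-68], R@[1,0]     # centre, direction of hole
def plan(x,y,z,yaw=None):
    s=readout.state(); d=(np.array([x,y,z])-s["tcp_pos"])/500
    t=0 if yaw is None else ((yaw-np.degrees(s["orientation"][2])+180)%360-180)/45
    print("go",np.round([x,y,z],1),"-> shift",d.round(3),"turn",round(t,3))
def cartons(c,z=(45,65)):
    d=capture(c); out=[rect(P,*z) for p,P,b in things(c,"carton0",d)]
    for o in out: print(c,o)
    return out
E
python3 -m jog '[[[0,-0.1,0.04,0,0,-0.92,1],[0,-0.2,0.04,0,0,-0.92,1],[0,-0.4,0.04,0,0,-0.92,1],[0,-0.6,0.04,0,0,-0.92,1],[0,-0.64,0.04,0,0,-0.92,1],[0,-0.64,0.04,0,0,-0.92,1],[0,-0.64,0.04,0,0,-0.92,1]]]'
python3 -m jog '[[[-0.034,-0.1,0,0,0,-0.92,1],[-0.034,-0.2,0,0,0,-0.92,1],[-0.034,-0.4,0,0,0,-0.92,1],[-0.034,-0.6,0,0,0,-0.92,1],[-0.034,-0.64,0,0,0,-0.92,1],[-0.034,-0.64,0,0,0,-0.92,1],[-0.034,-0.64,0,0,0,-0.92,1]]]'
python3 - <<'E'
from h import *
st(); cartons("wrist")
for i in range(4): print(np.round(place(i)[0],1))
plan(443.5-11,-216-10,12,42.5)
E
```

```text
time: 8.55
tcp_pos: [448.3, 90.2, 208.1]
orientation: [-3.138, 0.0, 1.466]
force: [0.6, 1.3, -0.9]
gripper_width: 85.8
finger_force: 0.0
time: 9.43
tcp_pos: [432.1, -228.7, 208.7]
orientation: [-3.138, 0.0, 0.745]
force: [0.5, 0.1, 0.7]
gripper_width: 85.3
finger_force: 0.0
t 9.43 tcp [ 432.1 -228.7  208.7] rpy [-3.138  0.     0.745] w 85.3 ff 0.0 F [0.5 0.1 0.7]
wrist [ 576.7 -224.1   76.2   52.6   38.3   54.4 6353. ]
wrist [ 456.4 -368.1  129.8   52.2   42.4   54.2 4371. ]
wrist [ 580.4 -344.6   96.3   52.4  -23.1   54.2 6027. ]
wrist [ 443.5 -213.9  129.6   52.    42.3   54.4 8128. ]
[513.3 125.6]
[612.5 158.8]
[579.3 258. ]
[480.1 224.8]
go [ 432.5 -226.    12. ] -> shift [ 0.001  0.002 -0.394] turn -0.008
```

```bash
python3 -m jog '[[[0,0.006,-0.12,0,0,0,1],[0,0.006,-0.22,0,0,0,1],[0,0.006,-0.3,0,0,0,1],[0,0.006,-0.36,0,0,0,1],[0,0.006,-0.385,0,0,0,1],[0,0.006,-0.394,0,0,0,1],[0,0.006,-0.394,0,0,0,1]]]'
python3 -m jog '[[[0,0,0,0,0,0,0],[0,0,0,0,0,0,0],[0,0,0,0,0,0,0],[0,0,0,0,0,0,0],[0,0,0,0,0,0,0],[0,0,0,0,0,0,0]]]'
python3 -m jog '[[[0,0,0.1,0,0,0,0],[0,0,0.2,0,0,0,0],[0,0,0.3,0,0,0,0],[0,0,0.34,0,0,0,0],[0,0,0.34,0,0,0,0]]]'
python3 - <<'E'
from h import *
st(); cartons("wrist",(180,260)); cartons("side",(180,260)); plan(480.1,224.8-15,190,86.6)
E
```

```text
time: 10.4
tcp_pos: [433.1, -225.2, 14.1]
orientation: [3.14, -0.0, 0.748]
force: [-0.2, -0.1, 0.6]
gripper_width: 85.5
finger_force: 0.0
time: 11.15
tcp_pos: [433.1, -225.7, 14.3]
orientation: [3.14, -0.0, 0.747]
force: [-0.9, -0.1, 6.3]
gripper_width: 51.6
finger_force: 64.2
time: 11.78
tcp_pos: [432.8, -225.5, 184.3]
orientation: [3.139, -0.0, 0.747]
force: [0.3, -0.3, -2.6]
gripper_width: 51.7
finger_force: 65.1
t 11.78 tcp [ 432.8 -225.5  184.3] rpy [ 3.139 -0.     0.747] w 51.7 ff 65.1 F [ 0.3 -0.3 -2.6]
wrist [ 465.8 -248.7    6.5    3.5   83.8  203.1    7. ]
wrist [ 0.  0.  0.  0.  0. nan  0.]
wrist [ 4.5320e+02 -2.0460e+02  1.0360e+02  5.4000e+01  4.2600e+01  2.2430e+02
  4.4683e+04]
wrist [ 0.  0.  0.  0.  0. nan  0.]
side [ 0.  0.  0.  0.  0. nan  0.]
side [ 0.  0.  0.  0.  0. nan  0.]
side [ 0.  0.  0.  0.  0. nan  0.]
side [ 426.  -227.3   97.5   59.    41.   221.2 1344. ]
side [ 378.8 -238.5    3.5    0.    52.7  184.     2. ]
go [480.1 209.8 190. ] -> shift [0.098 0.868 0.018] turn 0.973
  return _methods._mean(a, axis=axis, dtype=dtype,
  ret = ret.dtype.type(ret / rcount)
```

```bash
python3 -m jog '[[[0.01,0.1,0,0,0,0.973,0],[0.03,0.2,0,0,0,0.973,0],[0.05,0.32,0,0,0,0.973,0],[0.06,0.44,0,0,0,0.973,0],[0.07,0.56,0,0,0,0.973,0],[0.08,0.68,0,0,0,0.973,0],[0.098,0.8,0,0,0,0.973,0],[0.098,0.868,0,0,0,0.973,0]]]'
python3 -m jog '[[[0,0,0,0,0,0,0],[0,0,-0.06,0,0,0,0],[0,0,-0.14,0,0,0,0],[0,0,-0.22,0,0,0,0],[0,0,-0.24,0,0,0,0],[0,0,-0.24,0,0,0,0]]]'
python3 - <<'E'
from h import *
st(); plan(480.1,224.8-15,44.5,86.6)
d=capture("wrist"); cv2.imwrite("pics/w2.png",d["color"][:,:,::-1])
E
```

```text
time: 12.98
tcp_pos: [480.5, 211.4, 181.6]
orientation: [-3.139, 0.001, 1.514]
force: [0.3, 0.1, -2.8]
gripper_width: 51.3
finger_force: 64.9
time: 13.72
tcp_pos: [481.2, 208.3, 63.0]
orientation: [-3.14, 0.0, 1.511]
force: [0.2, 0.4, -3.9]
gripper_width: 51.5
finger_force: 44.1
t 13.72 tcp [481.2 208.3  63. ] rpy [-3.14   0.     1.511] w 51.5 ff 44.1 F [ 0.2  0.4 -3.9]
go [480.1 209.8  44.5] -> shift [-0.002  0.003 -0.037] turn 0.001
```

View pics/w2.png

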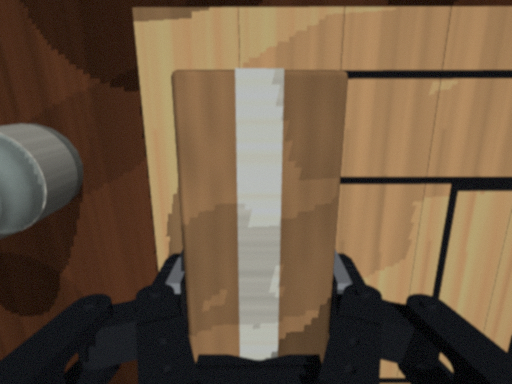

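The carton is held squarely over its outline, with its far end at row 70. I'll lower it and release.

```bash
python3 -m jog '[[[-0.002,0.002,-0.016,0,0,0,0],[-0.002,0.002,-0.028,0,0,0,0],[-0.002,0.002,-0.036,0,0,0,0],[-0.002,0.002,-0.038,0,0,0,0],[-0.002,0.002,-0.038,0,0,0,0]]]'
python3 -m jog '[[[0,0,0,0,0,0,1],[0,0,0,0,0,0,1],[0,0,0,0,0,0,1],[0,0,0,0,0,0,1],[0,0,0.1,0,0,0,1],[0,0,0.2,0,0,0,1],[0,0,0.3,0,0,0,1],[0,0,0.3,0,0,0,1]]]'
python3 - <<'E'
from h import *
st()
for z in ((75,95),(45,65)):
    for c in ("scene","side","wrist"): print(z); cartons(c,z)
E
```

```text
time: 14.4
tcp_pos: [480.6, 210.0, 44.4]
orientation: [3.141, -0.0, 1.512]
force: [0.0, -0.7, -2.7]
gripper_width: 51.5
finger_force: 66.4
time: 15.4
tcp_pos: [483.3, 210.6, 199.5]
orientation: [3.132, -0.003, 1.512]
force: [0.2, 0.4, -0.7]
gripper_width: 85.3
finger_force: 0.0
t 15.4 tcp [483.3 210.6 199.5] rpy [ 3.132e+00 -3.000e-03  1.512e+00] w 85.3 ff 0.0 F [ 0.2  0.4 -0.7]
(75, 95)
scene [482.9 223.9 132.7  52.5  85.8  85.5 642. ]
scene [ 0.  0.  0.  0.  0. nan  0.]
scene [ 0.  0.  0.  0.  0. nan  0.]
scene [ 0.  0.  0.  0.  0. nan  0.]
(75, 95)
side [ 0.  0.  0.  0.  0. nan  0.]
side [ 0.  0.  0.  0.  0. nan  0.]
side [479.5 221.7 133.2  53.4  86.3  84.8 564. ]
side [ 0.  0.  0.  0.  0. nan  0.]
(75, 95)
wrist [  481.4   225.8   130.4    52.2    86.5    84.4 11107. ]
(45, 65)
scene [ 599.2 -209.1  130.2   54.4   38.    55.5 1758. ]
scene [ 456.9 -370.6  131.5   54.4   42.5   55.4 2138. ]
scene [ 595.3 -382.3  128.8   52.   -23.7   55.6 2162. ]
scene [502.8 214.5 138.3  47.9  65.1  55.  222. ]
(45, 65)
side [ 454.9 -371.6  133.9   52.    42.4   54.9 1565. ]
side [458.2 214.6 138.9  49.8 -71.5  55.2 246. ]
side [ 596.8 -210.5  135.1   52.1   37.9   54.8  930. ]
(45, 65)
wrist [ 0.  0.  0.  0.  0. nan  0.]
  return _methods._mean(a, axis=axis, dtype=dtype,
  ret = ret.dtype.type(ret / rcount)
```

```bash
python3 -m jog '[[[0.03,-0.12,0,0,0,-0.9,1],[0.07,-0.24,0,0,0,-0.9,1],[0.1,-0.36,0,0,0,-0.9,1],[0.14,-0.48,0,0,0,-0.9,1],[0.18,-0.6,0,0,0,-0.9,1],[0.22,-0.72,0,0,0,-0.9,1],[0.254,-0.82,0,0,0,-0.9,1],[0.254,-0.82,0,0,0,-0.9,1]]]'
python3 -m jog '[[[0,0,0,0,0,-0.18,1],[0,0,-0.1,0,0,-0.18,1],[0,0,-0.14,0,0,-0.18,1],[0,0,-0.14,0,0,-0.18,1]]]'
python3 - <<'E'
from h import *
st();cartons("wrist");plan(610,-199.8,12.5,38)
E
```

```text
time: 17.0
tcp_pos: [607.8, -203.8, 194.0]
orientation: [3.141, 0.0, 0.8]
force: [0.0, 0.6, -0.2]
gripper_width: 85.5
finger_force: 0.0
time: 17.5
tcp_pos: [606.1, -198.8, 122.3]
orientation: [-3.138, 0.002, 0.664]
force: [0.1, -0.7, 0.5]
gripper_width: 85.4
finger_force: 0.0
t 17.5 tcp [ 606.1 -198.8  122.3] rpy [-3.138e+00  2.000e-03  6.640e-01] w 85.4 ff 0.0 F [ 0.1 -0.7  0.5]
wrist [  598.2  -207.6   131.1    52.2    37.9    54.4 13792. ]
wrist [ 605.9 -358.8  128.9   16.5  -29.6   52.1 1141. ]
wrist [ 0.  0.  0.  0.  0. nan  0.]
go [ 610.  -199.8   12.5] -> shift [ 0.004  0.001 -0.226] turn -0.001
  return _methods._mean(a, axis=axis, dtype=dtype,
  ret = ret.dtype.type(ret / rcount)
```

```bash
python3 -m jog '[[[0.004,0,-0.1,0,0,0,1],[0.004,0,-0.17,0,0,0,1],[0.004,0,-0.21,0,0,0,1],[0.004,0,-0.222,0,0,0,1],[0.004,0,-0.222,0,0,0,1]]]'
python3 -m jog '[[[0,0,0,0,0,0,0],[0,0,0,0,0,0,0],[0,0,0,0,0,0,0],[0,0,0,0,0,0,0],[0,0,0,0,0,0,0],[0,0,0,0,0,0,0]]]'
python3 -m jog '[[[0,0,0.1,0,0,0,0],[0,0,0.2,0,0,0,0],[0,0,0.3,0,0,0,0],[0,0,0.34,0,0,0,0],[0,0,0.34,0,0,0,0],[0,0,0.34,0,0,0,0]]]'
python3 - <<'E'
from h import *
st();c,h=place(1); print(c+15*h);plan(*(c+15*h),180,86.6)
E
```

```text
time: 18.23
tcp_pos: [610.4, -200.5, 14.6]
orientation: [3.14, -0.001, 0.663]
force: [0.0, -0.6, -0.5]
gripper_width: 85.4
finger_force: 0.0
time: 18.98
tcp_pos: [610.4, -200.5, 14.7]
orientation: [3.14, -0.001, 0.663]
force: [-0.6, -0.3, 6.1]
gripper_width: 51.6
finger_force: 64.2
time: 19.73
tcp_pos: [607.8, -199.3, 179.9]
orientation: [-3.137, 0.002, 0.663]
force: [-1.4, -0.6, -2.6]
gripper_width: 51.1
finger_force: 64.6
t 19.73 tcp [ 607.8 -199.3  179.9] rpy [-3.137e+00  2.000e-03  6.630e-01] w 51.1 ff 64.6 F [-1.4 -0.6 -2.6]
[613.35001907 173.79180901]
go [613.4 173.8 180. ] -> shift [0.011 0.746 0.   ] turn 1.08
```

```bash
python3 -m jog '[[[0.001,0.12,0,0,0,0.9,0],[0.002,0.24,0,0,0,0.9,0],[0.003,0.36,0,0,0,0.9,0],[0.004,0.48,0,0,0,0.9,0],[0.006,0.6,0,0,0,0.9,0],[0.006,0.72,0,0,0,0.9,0],[0.006,0.744,0,0,0,0.9,0],[0.006,0.744,0,0,0,0.9,0]]]'
python3 -m jog '[[[0,0,0,0,0,0.18,0],[0,0,0,0,0,0.18,0],[0,0,-0.08,0,0,0.18,0],[0,0,-0.16,0,0,0.18,0],[0,0,-0.22,0,0,0.18,0],[0,0,-0.22,0,0,0.18,0],[0,0,-0.22,0,0,0.18,0]]]'
python3 - <<'E'
from h import *
st();c,h=place(1);plan(*(c+15*h),44.7,86.6)
E
```

```text
time: 20.72
tcp_pos: [611.2, 172.2, 181.0]
orientation: [-3.138, 0.002, 1.372]
force: [0.5, -0.6, -3.0]
gripper_width: 51.6
finger_force: 64.6
time: 21.6
tcp_pos: [613.5, 171.3, 74.7]
orientation: [3.14, -0.0, 1.51]
force: [0.5, -0.4, -3.5]
gripper_width: 51.3
finger_force: 64.4
t 21.6 tcp [613.5 171.3  74.7] rpy [ 3.14 -0.    1.51] w 51.3 ff 64.4 F [ 0.5 -0.4 -3.5]
go [613.4 173.8  44.7] -> shift [-0.     0.005 -0.06 ] turn 0.002
```

```bash
python3 -m jog '[[[0,0.004,-0.02,0,0,0,0],[0,0.004,-0.04,0,0,0,0],[0,0.004,-0.054,0,0,0,0],[0,0.004,-0.059,0,0,0,0],[0,0.004,-0.059,0,0,0,0]]]'
python3 -m jog '[[[0,0,0,0,0,0,1],[0,0,0,0,0,0,1],[0,0,0,0,0,0,1],[0,0,0,0,0,0,1],[0,0,0.1,0,0,0,1],[0,0,0.2,0,0,0,1],[0,0,0.3,0,0,0,1],[0,0,0.3,0,0,0,1]]]'
python3 - 2>/dev/null <<'E'
from h import *
st()
for z in ((75,95),(45,65)):
    for c in ("scene","side","wrist")[:3 if z[0]>50 else 2]: print(z); cartons(c,z)
E
```

```text
time: 22.22
tcp_pos: [612.5, 174.1, 44.7]
orientation: [-3.141, 0.0, 1.512]
force: [-3.3, -0.1, 4.6]
gripper_width: 51.3
finger_force: 65.2
time: 23.22
tcp_pos: [615.5, 174.3, 199.8]
orientation: [3.131, -0.002, 1.512]
force: [0.0, -0.2, -0.4]
gripper_width: 85.4
finger_force: 0.0
t 23.23 tcp [615.5 174.3 199.8] rpy [ 3.131e+00 -2.000e-03  1.512e+00] w 85.4 ff 0.0 F [ 0.  -0.2 -0.4]
(75, 95)
scene [ 0.  0.  0.  0.  0. nan  0.]
scene [613.1 159.  133.3  52.1  85.7  85.6 815. ]
scene [ 0.  0.  0.  0.  0. nan  0.]
scene [482.7 222.3 130.1  52.1  86.   85.5 633. ]
(75, 95)
side [608.8 155.  131.2  53.3  86.6  84.7 517. ]
side [ 0.  0.  0.  0.  0. nan  0.]
side [ 0.  0.  0.  0.  0. nan  0.]
side [480.2 221.3 133.9  55.   87.4  84.9 562. ]
side [ 0.  0.  0.  0.  0. nan  0.]
(75, 95)
wrist [  481.8   225.7   130.7    52.8    86.5    84.3 13049. ]
wrist [  611.6   160.8   130.8    52.2    86.4    84.3 10244. ]
wrist [ 0.  0.  0.  0.  0. nan  0.]
(45, 65)
scene [633.7 148.9 138.3  47.1  65.   55.4 228. ]
scene [481.3 252.  190.9  62.3 -88.3  55.3 231. ]
scene [ 594.9 -382.1  128.4   51.9  -23.8   55.6 2139. ]
scene [ 457.5 -370.8  130.7   53.1   41.9   55.5 2084. ]
(45, 65)
side [ 454.5 -371.8  133.6   51.6   42.2   54.9 1519. ]
side [477.2 220.  134.1  49.2  86.9  55.2 229. ]
side [588.9 150.1 141.   51.2 -72.3  55.5 266. ]
```

```bash
python3 -m jog '[[[0,-0.12,0,0,0,-0.9,1],[0,-0.24,0,0,0,-0.9,1],[0,-0.36,0,0,0,-0.9,1],[0,-0.48,0,0,0,-0.9,1],[0,-0.56,0,0,0,-0.9,1],[0,-0.56,0,0,0,-0.9,1]]]'
python3 -m jog '[[[-0.01,-0.12,0,0,0,-0.9,1],[-0.016,-0.24,0,0,0,-0.9,1],[-0.016,-0.36,0,0,0,-0.9,1],[-0.016,-0.48,0,0,0,-0.9,1],[-0.016,-0.56,0,0,0,-0.9,1],[-0.016,-0.566,0,0,0,-0.9,1]]]'
python3 -m jog '[[[0,0,0,0,0,-0.65,1],[0,0,0,0,0,-0.65,1],[0,0,0,0,0,-0.65,1],[0,0,-0.1,0,0,-0.65,1],[0,0,-0.14,0,0,-0.65,1],[0,0,-0.14,0,0,-0.65,1],[0,0,-0.14,0,0,-0.65,1]]]'
python3 - 2>/dev/null <<'E'
from h import *
st();cartons("wrist");plan(607.7,-388.5,14,-23.8)
E
```

```text
time: 24.48
tcp_pos: [612.2, -108.8, 193.6]
orientation: [3.142, 0.0, 0.801]
force: [0.4, 0.5, 0.6]
gripper_width: 85.6
finger_force: 0.0
time: 25.22
tcp_pos: [604.3, -390.5, 193.2]
orientation: [-3.141, 0.0, 0.096]
force: [0.7, 0.7, 0.2]
gripper_width: 85.9
finger_force: 0.0
time: 26.1
tcp_pos: [605.4, -389.3, 125.7]
orientation: [3.141, -0.002, -0.412]
force: [-0.0, 0.5, 1.5]
gripper_width: 85.5
finger_force: 0.0
t 26.1 tcp [ 605.4 -389.3  125.7] rpy [ 3.141e+00 -2.000e-03 -4.120e-01] w 85.5 ff 0.0 F [-0.   0.5  1.5]
wrist [  595.5  -381.6   131.     52.2   -23.6    54.4 13335. ]
wrist [ 496.1 -375.2  101.9   56.    60.4   53.9 2605. ]
go [ 607.7 -388.5   14. ] -> shift [ 0.005  0.003 -0.224] turn -0.004
```

```bash
python3 -m jog '[[[0.004,0,-0.1,0,0,0,1],[0.004,0,-0.17,0,0,0,1],[0.004,0,-0.21,0,0,0,1],[0.004,0,-0.224,0,0,0,1],[0.004,0,-0.224,0,0,0,1]]]'
python3 -m jog '[[[0,0,0,0,0,0,0],[0,0,0,0,0,0,0],[0,0,0,0,0,0,0],[0,0,0,0,0,0,0],[0,0,0,0,0,0,0],[0,0,0,0,0,0,0]]]'
python3 -m jog '[[[0,0,0.1,0,0,0,0],[0,0,0.2,0,0,0,0],[0,0,0.3,0,0,0,0],[0,0,0.34,0,0,0,0],[0,0,0.34,0,0,0,0],[0,0,0.34,0,0,0,0]]]'
python3 - <<'E'
from h import *
st();c,h=place(0); print(c+15*h);plan(*(c+15*h),180,-3.4)
E
```

```text
time: 26.82
tcp_pos: [607.1, -389.7, 13.0]
orientation: [3.141, -0.002, -0.413]
force: [-0.2, -0.9, 0.4]
gripper_width: 85.4
finger_force: 0.0
time: 27.58
tcp_pos: [607.4, -389.7, 13.6]
orientation: [3.141, -0.003, -0.413]
force: [0.2, 1.3, 5.7]
gripper_width: 51.4
finger_force: 64.5
time: 28.32
tcp_pos: [605.0, -388.0, 178.0]
orientation: [-3.14, 0.005, -0.413]
force: [-0.0, 0.4, -3.9]
gripper_width: 51.6
finger_force: 64.8
t 28.32 tcp [ 605. -388.  178.] rpy [-3.14   0.005 -0.413] w 51.6 ff 64.8 F [-0.   0.4 -3.9]
[528.29180901 124.74998093]
go [528.3 124.7 180. ] -> shift [-0.153  1.025  0.004] turn 0.45
```

```bash
python3 -m jog '[[[-0.02,0.12,0,0,0,0.45,0],[-0.04,0.24,0,0,0,0.45,0],[-0.06,0.36,0,0,0,0.45,0],[-0.08,0.48,0,0,0,0.45,0],[-0.1,0.6,0,0,0,0.45,0],[-0.12,0.72,0,0,0,0.45,0],[-0.14,0.84,0,0,0,0.45,0],[-0.153,0.96,0,0,0,0.45,0]]]'
python3 -m jog '[[[0,0.062,0,0,0,0,0],[0,0.062,0,0,0,0,0],[0,0.062,-0.08,0,0,0,0],[0,0.062,-0.16,0,0,0,0],[0,0.062,-0.21,0,0,0,0],[0,0.062,-0.21,0,0,0,0],[0,0.062,-0.21,0,0,0,0]]]'
python3 - <<'E'
from h import *
st();c,h=place(0);plan(*(c+14.5*h),43.6,-3.4)
E
```

```text
time: 29.32
tcp_pos: [527.7, 92.8, 179.1]
orientation: [3.141, 0.004, -0.059]
force: [0.7, 0.5, -3.8]
gripper_width: 51.1
finger_force: 64.8
time: 30.2
tcp_pos: [530.4, 121.4, 77.3]
orientation: [3.142, -0.001, -0.06]
force: [0.0, -0.1, -3.0]
gripper_width: 51.6
finger_force: 64.8
t 30.2 tcp [530.4 121.4  77.3] rpy [ 3.142e+00 -1.000e-03 -6.000e-02] w 51.6 ff 64.8 F [ 0.  -0.1 -3. ]
go [527.8 124.8  43.6] -> shift [-0.005  0.007 -0.067] turn 0.001
```

```bash
python3 -m jog '[[[-0.004,0.006,0,0,0,0,0],[-0.004,0.006,-0.02,0,0,0,0],[-0.004,0.006,-0.04,0,0,0,0],[-0.004,0.006,-0.06,0,0,0,0],[-0.004,0.006,-0.066,0,0,0,0],[-0.004,0.006,-0.066,0,0,0,0]]]'
python3 - <<'E'
from h import *
st();c,h=place(0);plan(*(c+14.5*h),43.6,-3.4)
E
```

```text
time: 30.95
tcp_pos: [528.0, 124.9, 43.7]
orientation: [3.142, -0.0, -0.059]
force: [0.1, 0.2, -3.5]
gripper_width: 51.5
finger_force: 65.1
t 30.95 tcp [528.  124.9  43.7] rpy [ 3.142 -0.    -0.059] w 51.5 ff 65.1 F [ 0.1  0.2 -3.5]
go [527.8 124.8  43.6] -> shift [-0. -0. -0.] turn -0.0
```

```bash
python3 -m jog '[[[0,0,-0.002,0,0,0,1],[0,0,-0.002,0,0,0,1],[0,0,-0.002,0,0,0,1],[0,0,-0.002,0,0,0,1],[0,0,0.1,0,0,0,1],[0,0,0.2,0,0,0,1],[0,0,0.3,0,0,0,1],[0,0,0.3,0,0,0,1]]]'
python3 - 2>/dev/null <<'E'
from h import *
st()
for z in ((75,95),(45,65)):
    for c in ("scene","side","wrist")[:3 if z[0]>50 else 2]: print(z); cartons(c,z)
E
```

```text
time: 31.95
tcp_pos: [530.9, 125.1, 199.2]
orientation: [-3.141, -0.01, -0.059]
force: [-0.2, 1.1, 0.6]
gripper_width: 85.3
finger_force: 0.0
t 31.95 tcp [530.9 125.1 199.2] rpy [-3.141 -0.01  -0.059] w 85.3 ff 0.0 F [-0.2  1.1  0.6]
(75, 95)
scene [518.1 127.9 137.5  63.3  -3.6  85.5 849. ]
scene [482.7 224.6 133.4  52.9  86.9  85.6 613. ]
scene [ 0.  0.  0.  0.  0. nan  0.]
(75, 95)
side [593.  159.6 138.5  90.   85.8  84.7 538. ]
side [513.1 122.  129.8  55.1  -4.3  84.8 639. ]
side [479.5 218.4 142.6  54.8  86.1  84.9 540. ]
side [ 0.  0.  0.  0.  0. nan  0.]
side [524.4 148.2  20.1   1.1  -7.9  84.6   5. ]
side [ 0.  0.  0.  0.  0. nan  0.]
(75, 95)
wrist [ 481.4  226.2  131.1   52.6   86.4   84.4 8593. ]
wrist [ 5.1630e+02  1.2620e+02  1.3460e+02  5.2100e+01 -3.7000e+00  8.4400e+01
  1.0295e+04]
wrist [  611.2   161.3   130.7    51.4    86.6    84.4 13989. ]
(45, 65)
scene [514.  100.  130.   11.4  -0.8  54.7 267. ]
scene [610.9 157.2 130.9  56.6  85.7  55.3 232. ]
(45, 65)
side [455.6 224.2 134.3   6.1  87.7  54.8 133. ]
side [609.5 154.1 133.2  57.5  83.5  55.7 154. ]
side [503.8 101.3 137.3  50.9 -24.5  55.5 349. ]
side [ 454.9 -371.5  133.3   51.8   42.3   54.8 1536. ]
```

```bash
python3 -m jog '[[[-0.02,-0.12,0,0,0,0.9,1],[-0.04,-0.24,0,0,0,0.9,1],[-0.06,-0.36,0,0,0,0.9,1],[-0.08,-0.48,0,0,0,0.9,1],[-0.1,-0.6,0,0,0,0.9,1],[-0.12,-0.72,0,0,0,0.9,1],[-0.15,-0.84,0,0,0,0.9,1],[-0.172,-0.96,0,0,0,0.9,1]]]'
python3 -m jog '[[[0,-0.05,0,0,0,0.12,1],[0,-0.05,0,0,0,0.12,1],[0,-0.05,-0.1,0,0,0.12,1],[0,-0.05,-0.14,0,0,0.12,1],[0,-0.05,-0.14,0,0,0.12,1],[0,-0.05,-0.14,0,0,0.12,1]]]'
python3 - 2>/dev/null <<'E'
from h import *
st();cartons("wrist");plan(445.1,-380.1,14,42.4)
E
```

```text
time: 33.45
tcp_pos: [444.5, -339.7, 193.7]
orientation: [3.142, -0.0, 0.647]
force: [0.9, -1.0, 0.5]
gripper_width: 85.5
finger_force: 0.0
time: 34.2
tcp_pos: [446.1, -363.1, 125.4]
orientation: [3.139, 0.0, 0.742]
force: [-0.0, -0.5, 0.2]
gripper_width: 85.8
finger_force: 0.0
t 34.2 tcp [ 446.1 -363.1  125.4] rpy [3.139 0.    0.742] w 85.8 ff 0.0 F [-0.  -0.5  0.2]
wrist [  456.   -369.2   131.1    52.3    42.5    54.3 14116. ]
go [ 445.1 -380.1   14. ] -> shift [-0.002 -0.033 -0.223] turn -0.003
```

```bash
python3 -m jog '[[[-0.002,-0.034,0,0,0,0,1],[-0.002,-0.034,-0.1,0,0,0,1],[-0.002,-0.034,-0.17,0,0,0,1],[-0.002,-0.034,-0.21,0,0,0,1],[-0.002,-0.034,-0.223,0,0,0,1],[-0.002,-0.034,-0.223,0,0,0,1]]]'
python3 -m jog '[[[0,0,0,0,0,0,0],[0,0,0,0,0,0,0],[0,0,0,0,0,0,0],[0,0,0,0,0,0,0],[0,0,0,0,0,0,0],[0,0,0,0,0,0,0]]]'
python3 -m jog '[[[0,0,0.1,0,0,0,0],[0,0,0.2,0,0,0,0],[0,0,0.3,0,0,0,0],[0,0,0.4,0,0,0,0],[0,0,0.4,0,0,0,0],[0,0,0.4,0,0,0,0]]]'
python3 - <<'E'
from h import *
st();c,h=place(2); print(c+15*h);plan(*(c+15*h),210,-3.4)
E
```

```text
time: 35.05
tcp_pos: [444.7, -380.6, 13.1]
orientation: [3.14, 0.0, 0.742]
force: [0.5, 0.5, -0.1]
gripper_width: 85.3
finger_force: 0.0
time: 35.8
tcp_pos: [444.9, -380.6, 13.7]
orientation: [3.14, 0.0, 0.742]
force: [-0.6, 0.4, 6.8]
gripper_width: 51.5
finger_force: 63.6
time: 36.55
tcp_pos: [443.5, -378.9, 210.6]
orientation: [-3.139, -0.0, 0.742]
force: [0.7, -0.5, -3.2]
gripper_width: 51.4
finger_force: 64.2
t 36.55 tcp [ 443.5 -378.9  210.6] rpy [-3.139 -0.     0.742] w 51.4 ff 64.2 F [ 0.7 -0.5 -3.2]
[564.30819099 258.85001907]
go [564.3 258.9 210. ] -> shift [ 2.420e-01  1.276e+00 -1.000e-03] turn -1.02
```

```bash
python3 -m jog '[[[0.02,0.11,0,0,0,-0.5,0],[0.04,0.22,0,0,0,-0.5,0],[0.06,0.33,0,0,0,-0.5,0],[0.08,0.44,0,0,0,-0.5,0],[0.1,0.55,0,0,0,-0.5,0],[0.12,0.64,0,0,0,-0.5,0],[0.12,0.64,0,0,0,-0.5,0]]]'
python3 -m jog '[[[0.02,0.11,0,0,0,-0.52,0],[0.04,0.22,0,0,0,-0.52,0],[0.06,0.33,0,0,0,-0.52,0],[0.08,0.44,0,0,0,-0.52,0],[0.1,0.55,0,0,0,-0.52,0],[0.12,0.63,0,0,0,-0.52,0],[0.12,0.63,0,0,0,-0.52,0]]]'
python3 -m jog '[[[0,0,0,0,0,0,0],[0,0,-0.08,0,0,0,0],[0,0,-0.16,0,0,0,0],[0,0,-0.24,0,0,0,0],[0,0,-0.27,0,0,0,0],[0,0,-0.27,0,0,0,0]]]'
python3 - <<'E'
from h import *
st();c,h=place(2);plan(*(c+15.3*h),43.8,-3.4)
E
```

```text
time: 37.42
tcp_pos: [502.8, -56.6, 209.3]
orientation: [-3.138, 0.004, 0.354]
force: [-0.8, -0.8, -2.2]
gripper_width: 51.5
finger_force: 64.2
time: 38.3
tcp_pos: [563.5, 256.4, 209.5]
orientation: [3.14, 0.004, -0.057]
force: [-0.9, -0.7, -3.0]
gripper_width: 51.5
finger_force: 64.4
time: 39.05
tcp_pos: [563.3, 253.7, 75.7]
orientation: [3.14, 0.003, -0.061]
force: [0.2, -0.1, -3.0]
gripper_width: 51.4
finger_force: 65.4
t 39.05 tcp [563.3 253.7  75.7] rpy [ 3.14e+00  3.00e-03 -6.10e-02] w 51.4 ff 65.4 F [ 0.2 -0.1 -3. ]
go [564.  258.9  43.8] -> shift [ 0.001  0.01  -0.064] turn 0.002
```

```bash
python3 -m jog '[[[0.002,0.01,0,0,0,0,0],[0.002,0.01,-0.01,0,0,0,0],[0.002,0.01,-0.03,0,0,0,0],[0.002,0.01,-0.05,0,0,0,0],[0.002,0.01,-0.064,0,0,0,0],[0.002,0.01,-0.065,0,0,0,0]]]'
python3 - <<'E'
from h import *
st();c,h=place(2);plan(*(c+15.3*h),43.8,-3.4)
E
```

```text
time: 39.8
tcp_pos: [566.5, 260.0, 46.0]
orientation: [3.141, -0.002, -0.059]
force: [-0.0, -3.2, 6.6]
gripper_width: 51.7
finger_force: 65.6
t 39.8 tcp [566.5 260.   46. ] rpy [ 3.141e+00 -2.000e-03 -5.900e-02] w 51.7 ff 65.6 F [-0.  -3.2  6.6]
go [564.  258.9  43.8] -> shift [-0.005 -0.002 -0.004] turn -0.001
```

```bash
python3 -m jog '[[[-0.003,-0.002,0,0,0,0,0],[-0.003,-0.002,0,0,0,0,0]]]'
python3 - <<'E'
from h import *
s=readout.state();c,h=place(2);plan(*(c+15.3*h),43.8,-3.4)
E
```

```text
time: 40.05
tcp_pos: [565.6, 259.6, 46.2]
orientation: [-3.14, -0.004, -0.059]
force: [3.6, 0.6, 4.3]
gripper_width: 51.3
finger_force: 65.1
go [564.  258.9  43.8] -> shift [-0.003 -0.001 -0.005] turn 0.0
```

```bash
python3 -m jog '[[[-0.002,0,0,0,0,0,1],[-0.002,0,0,0,0,0,1],[-0.002,0,0,0,0,0,1],[-0.002,0,0,0,0,0,1],[0,0,0.1,0,0,0,1],[0,0,0.2,0,0,0,1],[0,0,0.34,0,0,0,1],[-0.1,-0.1,0.34,0,0,0,1],[-0.1,-0.1,0.34,0,0,0,1]]]' || python3 -m jog '[[[-0.002,0,0,0,0,0,1],[-0.002,0,0,0,0,0,1],[-0.002,0,0,0,0,0,1],[0,0,0.1,0,0,0,1],[0,0,0.2,0,0,0,1],[0,0,0.34,0,0,0,1],[-0.06,-0.06,0.34,0,0,0,1],[-0.06,-0.06,0.34,0,0,0,1]]]'
python3 - 2>/dev/null <<'E'
from h import *
st()
for i in range(4): print(place(i)[0].round(1))
for c in ("scene","side","wrist"): cartons(c,(75,95))
cartons("scene",(45,65))
d=capture("wrist"); cv2.imwrite("pics/w3.png",d["color"][:,:,::-1])
E
```

```text
time: 41.05
tcp_pos: [532.7, 228.4, 215.5]
orientation: [-3.142, -0.001, -0.06]
force: [0.3, -0.0, -0.7]
gripper_width: 85.4
finger_force: 0.0
t 41.05 tcp [532.7 228.4 215.5] rpy [-3.142e+00 -1.000e-03 -6.000e-02] w 85.4 ff 0.0 F [ 0.3 -0.  -0.7]
[513.3 125.6]
[612.5 158.8]
[579.3 258. ]
[480.1 224.8]
scene [579.3 255.  138.1  52.8  -2.6  85.5 657. ]
scene [517.3 123.3 136.3  57.1  -3.9  85.5 835. ]
scene [482.2 223.  130.6  54.2  87.6  85.6 624. ]
scene [613.6 161.8 142.9  52.1  86.8  85.6 852. ]
side [483.2 218.7 140.7  61.3  85.4  85.  546. ]
side [581.5 255.5 135.6  58.   -0.6  84.6 497. ]
side [512.3 126.2 128.6  62.7  -5.4  84.6 641. ]
side [593.9 163.1 149.   89.2  84.6  84.8 550. ]
wrist [  611.5   158.7   131.     51.8    86.6    84.4 11607. ]
wrist [ 5.149e+02  1.303e+02  1.300e+02  5.960e+01 -3.300e+00  8.430e+01
  8.758e+03]
wrist [ 5.8200e+02  2.5930e+02  1.3030e+02  5.2100e+01 -3.3000e+00  8.4400e+01
  1.0597e+04]
wrist [ 481.6  226.1  131.    52.2   86.5   84.4 8162. ]
scene [513.9  99.1 129.9   9.5  -1.   54.8 268. ]
scene [488.8 267.8 176.4  28.3 -70.7  55.5  69. ]
scene [603.8 161.7 141.4  71.2  87.   55.1 228. ]
scene [583.8 234.2 144.1  65.5  10.9  55.  183. ]validation failed for argument at $[0]...
```

View pics/w3.png

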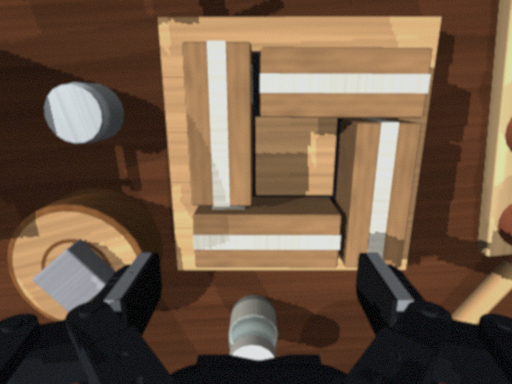

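All four cartons are in the pinwheel (wrist px corners 185,40 to 430,265), upright, with even gaps; the block is on the log at (77,273). Next I'll check the layer precisely, then move above the first coil.

```bash
python3 - 2>/dev/null <<'E'
from h import *
d=capture("wrist"); print("pallet",[rect(P,22,38) for p,P,b in things("wrist","pallet",d)])
# robust: raster of tops per expected place
P=pts(d); P=P[(P[:,2]>78)&(P[:,2]<92)]
for i in range(4):
    c,h=place(i); n=np.array([-h[1],h[0]]); q=(P[:,:2]-c)
    a,b=q@h,q@n
    m=(abs(b)<18); a2=a[m&(abs(a)<72)]; b2=b[(abs(a)<45)&(abs(b)<31.)]
    # along: use free-edge limits; across likewise
    print(i,"along",np.percentile(a2,[.3,99.7]).round(1),"across",np.percentile(b2,[.3,99.7]).round(1))
plan(459,-55.7,150,2.7)
E
python3 -m jog '[[[-0.02,-0.1,0,0,0,0.136,1],[-0.04,-0.2,0,0,0,0.136,1],[-0.08,-0.32,0,0,0,0.136,1],[-0.12,-0.44,0,0,0,0.136,1],[-0.147,-0.54,-0.06,0,0,0.136,1],[-0.147,-0.568,-0.13,0,0,0.136,1],[-0.147,-0.568,-0.13,0,0,0.136,1],[-0.147,-0.568,-0.13,0,0,0.136,1]]]'
python3 - 2>/dev/null <<'E'
from h import *
st(); d=capture("wrist"); cv2.imwrite("pics/w4.png",d["color"][:,:,::-1])
for n,z in (("coil0",(44,60)),("stand",(12,28)),("post0",(64,80))):
    for p,P,b in things("wrist",n,d): print(n,round(p,2),rect(P,*z),b)
E
```

```text
pallet [array([489.4, 180.2, 112.6,  44.4,  51.8,  34.5, 163. ])]
0 along [-59.6  72. ] across [-24.5  27.1]
1 along [-64.2  64.6] across [-24.2  26.7]
2 along [-67.4  71.7] across [-27.1  24.5]
3 along [-66.   71.6] across [-24.4  27.1]
go [459.  -55.7 150. ] -> shift [-0.15  -0.57  -0.129] turn 0.135
time: 42.6
tcp_pos: [461.0, -54.5, 151.0]
orientation: [3.141, -0.001, 0.048]
force: [-0.7, -0.7, 1.0]
gripper_width: 85.2
finger_force: 0.0
t 42.6 tcp [461.  -54.5 151. ] rpy [ 3.141e+00 -1.000e-03  4.800e-02] w 85.2 ff 0.0 F [-0.7 -0.7  1. ]
coil0 0.73 [ 556.9  -44.7   55.5   54.6    4.5   51.3 4260. ] [209.2, 13.3, 291.5, 105.9]
coil0 0.57 [ 4.593e+02 -5.170e+01  5.460e+01  5.440e+01  1.400e+00  5.120e+01
  3.039e+03] [219.9, 154.3, 288.1, 231.3]
stand 0.81 [ 5.1030e+02 -4.9000e+01  1.8100e+02  7.0200e+01  2.8000e+00  1.9300e+01
  1.0502e+04] [210.9, 0.2, 303.1, 230.3]
stand 0.7 [ 507.9  110.8  183.4   84.4   -3.9   21.  2188. ] [0.6, 0.0, 120.4, 236.8]
post0 0.63 [ 509.6  -49.   115.8   17.1    2.8   71.  1178. ] [207.7, 0.0, 303.6, 228.3]
```

View pics/w4.png

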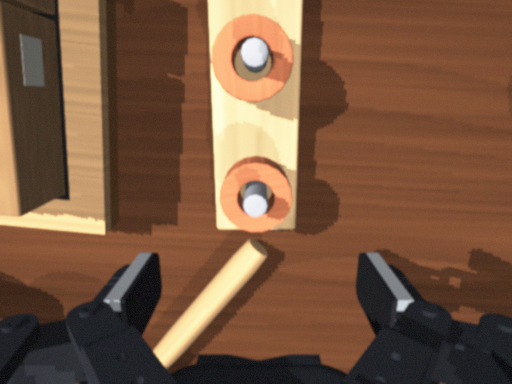

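The wrist view shows the coil on its post at px (256,195), with room for both fingers beside the board.

```bash
python3 -m jog '[[[-0.003,0,-0.1,0,0,0.01,1],[-0.003,0,-0.18,0,0,0.01,1],[-0.003,0,-0.23,0,0,0.01,1],[-0.003,0,-0.248,0,0,0.01,1],[-0.003,0,-0.248,0,0,0.01,1]]]'
python3 -m jog '[[[0,0,0,0,0,0,0],[0,0,0,0,0,0,0],[0,0,0,0,0,0,0],[0,0,0,0,0,0,0],[0,0,0,0,0,0,0],[0,0,0,0,0,0,0]]]'
```

```text
time: 43.42
tcp_pos: [459.2, -54.7, 26.2]
orientation: [3.141, -0.0, 0.056]
force: [-0.1, -0.3, 0.5]
gripper_width: 85.2
finger_force: 0.0
time: 44.18
tcp_pos: [460.0, -55.1, 27.7]
orientation: [3.141, -0.002, 0.055]
force: [-1.9, 2.7, 8.3]
gripper_width: 54.0
finger_force: 62.7
```

```bash
python3 -m jog '[[[0,0,0.04,0,0,0,0],[0,0,0.1,0,0,0,0],[0,0,0.18,0,0,0,0],[0,0,0.26,0,0,0,0],[0,0,0.26,0,0,0,0],[0,0,0.26,0,0,0,0]]]'
python3 - <<'E'
from h import *
st(); c,h=place(3); plan(*c,160)
E
```

```text
time: 44.92
tcp_pos: [458.0, -54.5, 154.9]
orientation: [-3.141, 0.001, 0.055]
force: [-0.4, -0.1, -2.2]
gripper_width: 54.2
finger_force: 64.2
t 44.92 tcp [458.  -54.5 154.9] rpy [-3.141e+00  1.000e-03  5.500e-02] w 54.2 ff 64.2 F [-0.4 -0.1 -2.2]
go [480.1 224.8 160. ] -> shift [0.044 0.559 0.01 ] turn 0
```

```bash
python3 -m jog '[[[0.01,0.1,0,0,0,0,0],[0.02,0.22,0,0,0,0,0],[0.03,0.34,0,0,0,0,0],[0.046,0.46,0,0,0,0,0],[0.046,0.558,0,0,0,0,0],[0.046,0.558,0,0,0,0,0],[0.046,0.558,-0.06,0,0,0,0],[0.046,0.558,-0.09,0,0,0,0]]]'
python3 -m jog '[[[0,0,-0.01,0,0,0,0],[0,0,-0.01,0,0,0,0]]]'
python3 - <<'E'
from h import *
plan(481.3,224,92.7)
E
```

```text
time: 45.92
tcp_pos: [479.7, 223.1, 107.6]
orientation: [3.14, 0.005, 0.055]
force: [-0.1, 0.4, -2.0]
gripper_width: 53.9
finger_force: 64.5
time: 46.18
tcp_pos: [481.8, 223.7, 105.6]
orientation: [3.141, 0.001, 0.055]
force: [-0.6, -0.4, -0.9]
gripper_width: 54.1
finger_force: 64.5
go [481.3 224.   92.7] -> shift [-0.001  0.001 -0.026] turn 0
```

```bash
python3 -m jog '[[[0,0,-0.01,0,0,0,0],[0,0,-0.018,0,0,0,0],[0,0,-0.024,0,0,0,0],[0,0,-0.024,0,0,0,0]]]'
python3 -m jog '[[[0,0,0,0,0,0,1],[0,0,0,0,0,0,1],[0,0,0,0,0,0,1],[0,0,0,0,0,0,1],[0,0,0.06,0,0,0,1],[0,0,0.14,0,0,0,1],[0,0,0.2,0,0,0,1],[0,0,0.2,0,0,0,1]]]'
python3 - 2>/dev/null <<'E'
from h import *
for c in ("scene","wrist"):
    d=capture(c)
    for p,P,b in things(c,"coil0",d):
        print(c,round(p,2),"placed" if np.percentile(P[:,2],90)>100 else "stand",rect(P,105,125),rect(P,44,60))
plan(557,-49.5,170)
E
```

```text
time: 46.68
tcp_pos: [481.5, 224.2, 93.6]
orientation: [3.142, 0.0, 0.056]
force: [0.2, -0.1, -1.7]
gripper_width: 53.8
finger_force: 64.5
time: 47.68
tcp_pos: [483.5, 224.6, 196.7]
orientation: [-3.141, -0.006, 0.056]
force: [-0.0, -0.6, -0.9]
gripper_width: 85.5
finger_force: 0.0
scene 0.8 stand [ 0.  0.  0.  0.  0. nan  0.] [659.2 -45.3  54.7  51.4  10.3  52.3 325. ]
scene 0.62 placed [483.  221.6  54.7  54.1 -55.3 116.4 258. ] [ 0.  0.  0.  0.  0. nan  0.]
scene 0.56 stand [ 0.  0.  0.  0.  0. nan  0.] [558.  -46.3  55.1  52.2 -56.   52.2 298. ]
wrist 0.8 placed [ 481.2  224.8   55.2   54.6   86.6  116.2 3917. ] [ 0.  0.  0.  0.  0. nan  0.]
go [557.  -49.5 170. ] -> shift [ 0.153 -0.547 -0.044] turn 0
```

```bash
python3 -m jog '[[[0.03,-0.1,0,0,0,0,1],[0.06,-0.22,0,0,0,0,1],[0.1,-0.34,0,0,0,0,1],[0.13,-0.46,0,0,0,0,1],[0.148,-0.547,-0.02,0,0,0,1],[0.148,-0.547,-0.1,0,0,0,1],[0.148,-0.547,-0.1,0,0,0,1],[0.148,-0.547,-0.1,0,0,0,1]]]'
python3 - <<'E'
from h import *
st(); plan(556.7,-48.7,27)
E
```

```text
time: 48.88
tcp_pos: [555.7, -48.9, 144.0]
orientation: [-3.141, 0.0, 0.056]
force: [-0.3, -0.6, 0.2]
gripper_width: 85.3
finger_force: 0.0
t 48.88 tcp [555.7 -48.9 144. ] rpy [-3.141  0.     0.056] w 85.3 ff 0.0 F [-0.3 -0.6  0.2]
go [556.7 -48.7  27. ] -> shift [ 0.002  0.    -0.234] turn 0
```

```bash
python3 -m jog '[[[0.002,0,-0.1,0,0,0,1],[0.002,0,-0.18,0,0,0,1],[0.002,0,-0.22,0,0,0,1],[0.002,0,-0.233,0,0,0,1],[0.002,0,-0.233,0,0,0,1]]]'
python3 -m jog '[[[0,0,0,0,0,0,0],[0,0,0,0,0,0,0],[0,0,0,0,0,0,0],[0,0,0,0,0,0,0],[0,0,0,0,0,0,0],[0,0,0,0,0,0,0]]]'
python3 -m jog '[[[0,0,0.04,0,0,0,0],[0,0,0.1,0,0,0,0],[0,0,0.18,0,0,0,0],[0,0,0.26,0,0,0,0],[0,0,0.26,0,0,0,0],[0,0,0.26,0,0,0,0]]]'
python3 - <<'E'
from h import *
st(); plan(514,125.5,155)
E
```

```text
time: 49.5
tcp_pos: [557.8, -49.4, 28.5]
orientation: [3.141, -0.002, 0.056]
force: [-0.5, 0.1, 0.5]
gripper_width: 85.1
finger_force: 0.0
time: 50.25
tcp_pos: [558.2, -49.6, 29.1]
orientation: [3.141, -0.003, 0.056]
force: [-0.7, 1.5, 6.4]
gripper_width: 53.3
finger_force: 64.7
time: 51.0
tcp_pos: [555.8, -49.1, 156.4]
orientation: [-3.141, 0.002, 0.055]
force: [-0.5, -0.0, -2.6]
gripper_width: 53.1
finger_force: 64.2
t 51.0 tcp [555.8 -49.1 156.4] rpy [-3.141e+00  2.000e-03  5.500e-02] w 53.1 ff 64.2 F [-0.5 -0.  -2.6]
go [514.  125.5 155. ] -> shift [-0.084  0.349 -0.003] turn 0
```

```bash
python3 -m jog '[[[-0.02,0.1,0,0,0,0,0],[-0.05,0.22,0,0,0,0,0],[-0.082,0.349,0,0,0,0,0],[-0.082,0.349,0,0,0,0,0],[-0.082,0.349,-0.06,0,0,0,0],[-0.082,0.349,-0.1,0,0,0,0],[-0.082,0.349,-0.1,0,0,0,0]]]'
python3 - <<'E'
from h import *
plan(514,125.5,94)
E
```

```text
time: 51.88
tcp_pos: [513.4, 124.4, 104.1]
orientation: [3.142, 0.007, 0.055]
force: [-0.1, 0.9, -1.8]
gripper_width: 52.8
finger_force: 64.3
go [514.  125.5  94. ] -> shift [ 0.001  0.002 -0.02 ] turn 0
```

```bash
python3 -m jog '[[[0,0,-0.01,0,0,0,0],[0,0,-0.018,0,0,0,0],[0,0,-0.02,0,0,0,0],[0,0,-0.02,0,0,0,0]]]'
python3 -m jog '[[[0,0,0,0,0,0,1],[0,0,0,0,0,0,1],[0,0,0,0,0,0,1],[0,0,0,0,0,0,1],[0,0,0.06,0,0,0,1],[0,0,0.14,0,0,0,1],[0,0,0.2,0,0,0,1],[0,0,0.2,0,0,0,1]]]'
python3 - 2>/dev/null <<'E'
from h import *
for c in ("scene","wrist"):
    d=capture(c)
    for p,P,b in things(c,"coil0",d):
        print(c,round(p,2),rect(P,105,125),rect(P,44,60))
plan(657,-46,140)
E
```

```text
time: 52.38
tcp_pos: [515.9, 125.2, 97.6]
orientation: [3.142, -0.0, 0.055]
force: [-0.1, 0.5, -2.3]
gripper_width: 53.1
finger_force: 64.4
time: 53.38
tcp_pos: [517.5, 125.3, 200.2]
orientation: [3.141, -0.006, 0.056]
force: [0.1, -0.5, -0.4]
gripper_width: 85.4
finger_force: 0.0
scene 0.88 [484.6 221.2  55.2  51.  -72.9 116.5 253. ] [439.3 346.1   7.2   0.   -3.5  48.1   2. ]
scene 0.88 [ 0.  0.  0.  0.  0. nan  0.] [658.9 -45.3  54.3  52.8   9.2  52.3 331. ]
wrist 0.95 [ 484.1  225.8   55.5   48.7  -66.9  116.1 3366. ] [ 0.  0.  0.  0.  0. nan  0.]
wrist 0.94 [ 0.  0.  0.  0.  0. nan  0.] [ 648.1  -39.4   54.    36.5   87.5   50.9 2030. ]
wrist 0.8 [5.155e+02 1.258e+02 5.510e+01 5.460e+01 1.500e+00 1.162e+02 3.797e+03] [4.987e+02 1.599e+02 5.600e+00 4.000e-01 2.900e+00 5.580e+01 9.000e+00]
go [657 -46 140] -> shift [ 0.285 -0.342 -0.111] turn 0
```

```bash
python3 -m jog '[[[0.06,-0.08,0,0,0,0,1],[0.13,-0.16,0,0,0,0,1],[0.21,-0.25,0,0,0,0,1],[0.28,-0.342,0,0,0,0,1],[0.28,-0.342,-0.06,0,0,0,1],[0.28,-0.342,-0.11,0,0,0,1],[0.28,-0.342,-0.11,0,0,0,1],[0.28,-0.342,-0.11,0,0,0,1]]]'
python3 - <<'E'
from h import *
plan(656.8,-45.5,27)
E
```

```text
time: 54.58
tcp_pos: [655.9, -45.7, 142.5]
orientation: [3.142, -0.0, 0.056]
force: [1.0, -0.5, -0.5]
gripper_width: 85.1
finger_force: 0.0
go [656.8 -45.5  27. ] -> shift [ 0.002  0.    -0.231] turn 0
```

```bash
python3 -m jog '[[[0.002,0,-0.1,0,0,0,1],[0.002,0,-0.18,0,0,0,1],[0.002,0,-0.22,0,0,0,1],[0.002,0,-0.232,0,0,0,1],[0.002,0,-0.232,0,0,0,1]]]'
python3 -m jog '[[[0,0,0,0,0,0,0],[0,0,0,0,0,0,0],[0,0,0,0,0,0,0],[0,0,0,0,0,0,0],[0,0,0,0,0,0,0],[0,0,0,0,0,0,0]]]'
python3 -m jog '[[[0,0,0.04,0,0,0,0],[0,0,0.1,0,0,0,0],[0,0,0.18,0,0,0,0],[0,0,0.26,0,0,0,0],[0,0,0.26,0,0,0,0],[0,0,0.26,0,0,0,0]]]'
python3 - <<'E'
from h import *
st(); plan(611.5,158.5,155)
E
```

```text
time: 55.2
tcp_pos: [657.9, -46.0, 27.8]
orientation: [3.141, -0.002, 0.056]
force: [-0.2, -0.3, 0.7]
gripper_width: 85.6
finger_force: 0.0
time: 55.95
tcp_pos: [658.3, -46.0, 28.6]
orientation: [3.141, -0.003, 0.055]
force: [-0.2, -0.2, 5.8]
gripper_width: 53.6
finger_force: 63.9
time: 56.7
tcp_pos: [655.9, -45.7, 155.4]
orientation: [-3.141, 0.002, 0.055]
force: [-0.7, 0.2, -2.3]
gripper_width: 54.1
finger_force: 63.8
t 56.7 tcp [655.9 -45.7 155.4] rpy [-3.141e+00  2.000e-03  5.500e-02] w 54.1 ff 63.8 F [-0.7  0.2 -2.3]
go [611.5 158.5 155. ] -> shift [-0.089  0.408 -0.001] turn 0
```

```bash
python3 -m jog '[[[-0.02,0.1,0,0,0,0,0],[-0.05,0.22,0,0,0,0,0],[-0.08,0.34,0,0,0,0,0],[-0.088,0.408,0,0,0,0,0],[-0.088,0.408,-0.04,0,0,0,0],[-0.088,0.408,-0.09,0,0,0,0],[-0.088,0.408,-0.1,0,0,0,0],[-0.088,0.408,-0.1,0,0,0,0]]]'
python3 - <<'E'
from h import *
plan(611.5,158.5,93.6)
E
```

```text
time: 57.7
tcp_pos: [612.2, 157.3, 105.0]
orientation: [3.141, 0.002, 0.055]
force: [0.9, -0.3, -1.3]
gripper_width: 53.7
finger_force: 63.9
go [611.5 158.5  93.6] -> shift [-0.001  0.002 -0.023] turn 0
```

```bash
python3 -m jog '[[[0,0.002,-0.01,0,0,0,0],[0,0.002,-0.018,0,0,0,0],[0,0.002,-0.024,0,0,0,0],[0,0.002,-0.024,0,0,0,0]]]'
python3 -m jog '[[[0,0,0,0,0,0,1],[0,0,0,0,0,0,1],[0,0,0,0,0,0,1],[0,0,0,0,0,0,1],[0,0,0.06,0,0,0,1],[0,0,0.14,0,0,0,1],[-0.1,0,0.26,0,0,0,1],[-0.1,0,0.3,0,0,0,1]]]'
python3 - 2>/dev/null <<'E'
from h import *
for c in ("scene","wrist"):
    d=capture(c)
    cv2.imwrite(f"pics/end_{c}.png",d["color"][:,:,::-1])
    for p,P,b in things(c,"coil0",d): print(c,round(p,2),rect(P,105,125))
    for p,P,b in things(c,"carton0",d): print(c,"carton",rect(P,78,92))
    for p,P,b in things(c,"block",d): print(c,"block",rect(P,75,95))
E
```

```text
time: 58.2
tcp_pos: [612.6, 159.2, 94.1]
orientation: [3.142, 0.0, 0.056]
force: [0.6, -0.6, -1.3]
gripper_width: 54.1
finger_force: 63.9
time: 59.2
tcp_pos: [561.8, 159.4, 246.6]
orientation: [-3.141, -0.002, 0.056]
force: [0.5, 0.0, -0.5]
gripper_width: 85.4
finger_force: 0.0
scene 0.88 [482.9 221.1  54.3  53.9  38.9 116.4 261. ]
scene 0.7 [517.2 122.8  55.2  54.5  73.3 116.7 313. ]
scene 0.69 [499.  180.1 106.7   0.   80.5 113.7   2. ]
scene 0.6 [614.5 155.3  53.4  52.5  44.1 116.7 311. ]
scene carton [614.6 154.8 128.3  52.3  84.3  85.5 381. ]
scene carton [488.5 221.6 135.8  50.1  70.7  85.2 174. ]
scene carton [582.1 251.  131.9  61.9  -4.   85.6 638. ]
scene carton [515.9 124.5 131.8  60.3  -7.1  85.3 501. ]
scene block [451.6 405.9  50.   49.8  39.9  84.9 122. ]
scene block [ 0.  0.  0.  0.  0. nan  0.]
wrist 0.96 [ 613.   159.9   54.2   53.5  -26.6  116.3 2837. ]
wrist 0.95 [ 482.3  220.9   53.8   47.8    5.5  116.1 2150. ]
wrist 0.74 [ 515.6  125.9   55.1   54.    82.3  116.1 2458. ]
wrist carton [ 486.5  225.4  132.    59.1   83.4   84.4 3729. ]
wrist carton [ 5.814e+02  2.550e+02  1.310e+02  6.010e+01 -3.500e+00  8.450e+01
  8.209e+03]
wrist carton [ 611.3  158.8  130.4   52.    86.3   84.4 5593. ]
wrist carton [ 0.  0.  0.  0.  0. nan  0.]
wrist block [ 451.   409.1   50.2   49.5  -53.7   84.3 1755. ]
```

View pics/end_scene.png

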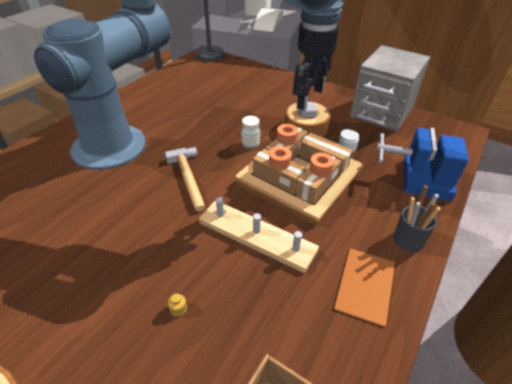

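View pics/end_wrist.png

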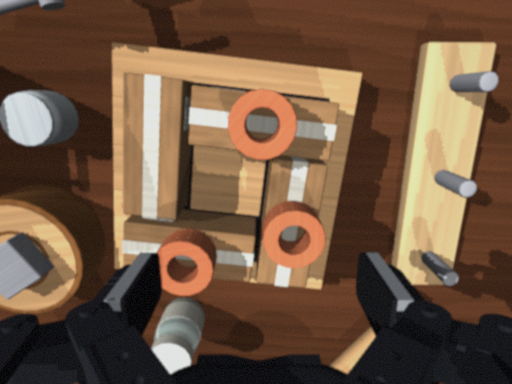

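The three coils lie flat in the middle of their cartons (wrist px 262,123; 293,235; 186,262), the posts are empty, the block is on the log, and the glue, weight and tin haven't moved.

```bash
python3 -c "
from cell import bot
print(bot.finish_job())"
```

```text
the job is handed in; nothing more can be done
None
```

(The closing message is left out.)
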